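Nip a notebook in a screw press and set the two-turn clearance

TASK

Nip the notebook in the little screw press: take the handwheel by its upright handle and wind it clockwise, seen from above, until the wheel comes to its stop. Then back it off exactly two full turns anticlockwise, and finish while still holding the handle between the fingers, with the wheel at rest and ready for the next notebook. Do not disturb the other things on the desk.

Things in the scene. Friction and masses are not known exactly. Their poses are not given: they have to be found in the camera images.
- wheel (a joint): turn of the press's handwheel, rad: 0 at its hard stop, growing anticlockwise seen from above over several turns (two turns is 12.57, far end 20). Starts 3.0 to 7.5. It turns about the vertical without rising, needs 2 to 3 N at the handle and stays where left; a turn lifts the platen below by 5 mm.
- wheel_axis (a point): centre of the dark steel handwheel, on its vertical axis, 150 mm above the desk. Rim circle 50 mm in radius, bar 12 mm thick, rim top 156 mm above the desk, hub top 154 mm, three spokes. The press carrying it is fixed to the desk: base board 230 x 260 mm, crosshead top at 125 mm, column nuts to 132 mm. Its place and heading vary.
- grip: black upright handle on the wheel's rim: a round barrel 21 mm across (18 at its ends), 52 mm long, origin at its centre, 186 mm above the desk, z up. It stands 50 mm from the wheel's axis and swivels freely on its pin, so fingers gripping it from above can be led round without turning. Nothing around it is higher than the rim.
- tumbler_mid (a point): bystander: straight-sided empty glass tumbler, 76 mm across, 90 mm high; stands beside the press; this point is its centre
- tape_mid (a point): bystander: roll of brown tape lying flat, 80 mm across, 24 mm high; beside the press, on the other side from the tumbler; this point is its centre
- folder_mid (a point): bystander: white flat bone folder, 150 x 24 x 6 mm, lying on the desk; on the robot's side of the press; this point is its centre
- mouse_mid (a point): bystander: white computer mouse, 105 x 58 x 30 mm, on a black mat 3 mm thick; at the robot's right; this point is its centre
- stapler_mid (a point): bystander: grey stapler, 135 x 32 x 49 mm; at the robot's right; this point is its centre
- mug_mid (a point): bystander: white mug, 82 mm across, 95 mm high; at the robot's left; this point is its centre

How it is judged (in metres and radians):
On the way:
1. the wheel has been wound clockwise to its stop (value of joint wheel below 0.12 rad), for 0.1 s.
At the end, for the whole second after the job is handed in: The wheel, having been at its stop, stands two turns (12.57 rad) open from it, within 0.26 rad (15 degrees), and at rest, and the handle is gripped between the fingers (more than 4 N, grasp point within 35 mm of its centre) (value of joint wheel between 12.306 and 12.826 rad and velocity of joint wheel between -0.15 and 0.15 rad/s and contact force between the fingers and grip above 4 N and distance between the grasp point and grip below 0.035 m); the arm keeps its last pose, push and grip.
It fails at once if one of the other things on the desk is disturbed (moved more than 30 mm) (distance of any of tumbler_mid, tape_mid, folder_mid, mouse_mid, stapler_mid, mug_mid from where it was at the start of the episode above 0.03 m).
It also fails if it takes over 70 s, if anything falls off the work surface, if the arm or the gripper's body presses on something with over 40 N, if the wrist force passes 120 N, or if a joint passes its speed limit or range.

ROBOT

A 6-joint arm with a two-finger parallel gripper is mounted at the origin on the work surface. World frame = base frame: x ahead of the robot, y to its left, z up, the work surface at z = 0. Lengths are in m, angles in degrees, forces in N, time in s.
With the tool pointing down it reaches from about 0.375 to 0.75 m from the base axis. Payload 9 kg.
Tool frame: the origin (TCP) lies on the centre line of the jaws, within the pads' length; the fingertips stand manip.tip_reach ahead of it and the grasp point (between the pads) lies 8 mm behind it (manip.tip_reach is the distance from the TCP to the fingertips, in m); z points along the fingers, y is the line along which they close (so a half turn about z gives the same grasp; the last joint's range is limited). The gripper opens to 85 mm and grips with 20 to 120 N. Pads are 22 mm wide; open, the fingers measure 114 mm over their backs; the gripper's body (76 mm by 85 mm) begins 54 mm behind the grasp point. The pads swing forward as they close: fully open they stand 13 mm farther back than shut.
Start: joints at [-81.286, 5.964, 5.575, 89.605, 0, 77.527], TCP at [0.217, -0.559, 0.242] pointing down, gripper open.
Joint ranges: [-171.21, 171.21], [-48.23, 106.86], [-62.78, 66.21], [-105.2, 120.99], [-86.42, 89.51], [-180, 180]. Speed limits (degrees/s): [127.2, 127.2, 147.25, 180, 180, 180].

INTERFACE

Orientations are given as a 3x3 rotation matrix whose columns are the frame's x, y, z axes.
In Python, from plant import manip gives the robot as it stands. The module is installed in compiled form; this text tells all that it offers.
- The arm moves only by the shell command python3 -m pendant 'ROWS' [OPENING] [FORCE]. ROWS is a JSON object of lists of equal length, an entry for each row: "delta_pos": the shift along the tool's x, y, z in cm, a list of three; "delta_rot": the turn, a rotation vector about the tool's x, y, z in degrees, a list of three. In form: {"delta_pos": [[x, y, z], ...], "delta_rot": [[rx, ry, rz], ...]}. A call has exactly 10 rows; each row is the pose to reach, as a shift and turn from the pose commanded when the call began, along the tool's axes at that moment; what a row does not reach only later rows make up. A row lasts 1/8 s, in which the tool goes at most 62.5 mm and 10.7 degrees, less where a joint would pass 70% of its speed; a pose out of reach is approached as far as the arm can. A call with a gripper value outside its range is refused whole. OPENING is the closure in counts, from 0 (fully open) to 255 (shut), set as the call begins (- or left out, the last holds). The fingers move at their own pace and stop on an object; FORCE is the grip in N (left out, the last holds). Time passes only in rows, so rows that repeat a pose let the fingers close, or fill a call up. It gives the time, the measured TCP pose, the force, the opening and the grip force at its end, in the units of the state.
- manip.state(): the state, without advancing time (a new reading comes with each control period).
- manip.grab_frame(name): name is "side" or "top" or "wrist"; returns a dict with "image" (384x512x3 uint8, blue, green, red), "range_z" (384x512 float32, m along the optical axis (not along the pixel's ray), 0 where there is no reading), "vertical_fov" (degrees; the focal length in pixels is half the picture's height over the tangent of half this angle, whatever the lens; pixels are square), "cx", "cy" (the principal point, pixels), "extrinsics" (4x4, takes a point from world to camera coordinates); the wrist camera has in their place "hand_eye" (4x4, takes a point from camera to tool coordinates, whose origin is the TCP and whose axes are the flange's). Camera axes: x right, y up, looking along -z (the intrinsics and any distortion apply to the point x, -y, -z); pixel columns grow to the right and rows downward; lengths in m; the calibration is good to about 2 mm. A picture is of the moment at which its call begins: read the wrist's pose just before it.
- manip.job_done(): hands the job in; it is judged then, once.
The state is a dict: "clock": time; "q": joint angles; "dq": joint speeds; "joint_efforts": joint torques, N m; "tcp_pos": TCP position; "tool_rot": TCP orientation; "contact_force": force on the tool from outside, world axes, zero at the start; "torque": the same for the moment, N m; "opening": opening from 0.0 (shut) to 1.0 (fully open); "gripper_force": force on a finger pad.
Only numpy, scipy, OpenCV 4.12 (cv2) and the standard library are available. Lean on these libraries where they do the work, as an engineer would, in place of code of your own. Each camera call takes 0.05 s, during which the arm holds its last target. There are 200 camera calls.

## Working session

There is one attempt and no reset: what is moved stays moved. The work goes in short steps, Python scripts to look and compute and a shell command to move; the robot and the scene stay as the last step left them, time stands still between calls to the robot, and variables do not carry over. Pictures are saved under pics/ and viewed, at most 10 in all, crops included, and the job is handed in when it is done.

```bash
mkdir -p pics
cat > h.py <<'E'
import numpy as np,cv2
from plant import manip
def K(f):
    h=f["image"].shape[0]; return h/2/np.tan(np.radians(f["vertical_fov"])/2)
def pts(f,T=None):
    # world points for each pixel; T cam->world
    F=K(f); z=f["range_z"]; v,u=np.mgrid[:z.shape[0],:z.shape[1]]
    P=np.stack([(u-f["cx"])/F*z,-(v-f["cy"])/F*z,-z,np.ones_like(z)],-1)
    if T is None: T=np.linalg.inv(f["extrinsics"])
    return (P@T.T)[...,:3]
def wristT(f,s):
    M=np.eye(4);M[:3,:3]=s["tool_rot"];M[:3,3]=s["tcp_pos"];return M@f["hand_eye"]
E
python3 - <<'E'
from h import *
s=manip.state();print(s);print(manip.tip_reach)
f=manip.grab_frame("top");g=manip.grab_frame("side")
print({k:f[k] for k in f if k not in("image","range_z")})
P=pts(f)
cv2.imwrite("pics/a.png",np.vstack([f["image"],g["image"]])[:, :]) if 0 else None
cv2.imwrite("pics/top.png",f["image"]);cv2.imwrite("pics/side.png",g["image"])
np.savez("t.npz",P=P,im=f["image"],Ps=pts(g),ims=g["image"])
for lo,hi in((.145,.16),(.195,.22)):
    m=(P[...,2]>lo)&(P[...,2]<hi)&(P[...,0]>.3)&(f["range_z"]>0)
    n,l,st,c=cv2.connectedComponentsWithStats(m.astype(np.uint8))
    for i in range(1,n):
        if st[i,4]>15: print(lo,st[i],c[i],P[l==i].mean(0),P[l==i].min(0),P[l==i].max(0))
E
```

```text
{'clock': 0.0, 'q': array([-8.12866345e+01,  5.99920440e+00,  5.52581062e+00,  8.96036489e+01,
       -1.34111859e-03,  7.75263775e+01]), 'dq': array([ 0.01525305, -0.01044067,  0.04435191,  0.119639  , -0.03185301,
       -0.01138975]), 'joint_efforts': array([ 2.49589873e-03, -5.56938636e+01,  5.03642285e+01,  1.70752464e-02,
       -1.62051192e-04, -3.23497022e-05]), 'tcp_pos': array([ 0.21679702, -0.55911894,  0.24150433]), 'tool_rot': array([[ 9.32405928e-01,  3.61412693e-01, -2.26839373e-04],
       [ 3.61412665e-01, -9.32405024e-01,  1.32558272e-03],
       [ 2.67576251e-04, -1.31796381e-03, -9.99999096e-01]]), 'contact_force': array([-0.11604452, -0.47696953, -0.23471173]), 'torque': array([-0.01843814,  0.03456836, -0.02230595]), 'gripper_force': 0.0, 'opening': 1.0019056423480204}
0.011
{'vertical_fov': 51.45387714550441, 'cx': 254.679322954836, 'cy': 180.652097970443, 'extrinsics': array([[-0.01935062, -0.99980188, -0.0046652 , -0.08164154],
       [ 0.99557074, -0.01969768,  0.09192878, -0.52690662],
       [-0.09200246, -0.00286566,  0.99575466, -1.49681518],
       [ 0.        ,  0.        ,  0.        ,  1.        ]])}
0.145 [ 17 139  91   6 205] [ 63.13658537 141.88292683] [0.66427632 0.58170123 0.15235203] [0.6570646  0.42640054 0.14504251] [0.67135437 0.74405467 0.15986253]
0.145 [178 156  32  32 374] [193.54812834 171.79946524] [0.54854851 0.12088793 0.15441987] [0.49564379 0.06655923 0.14610112] [0.60458208 0.17696706 0.1598974 ]
0.195 [  9 132  94   5 271] [ 55.22140221 133.52398524] [0.68429124 0.586395   0.19968391] [0.67692697 0.42691594 0.19502124] [0.6902413  0.74416488 0.20743448]
0.195 [179 156   7   6  30] [181.73333333 158.33333333] [0.58828108 0.15162197 0.21060646] [0.58014638 0.14299155 0.19567576] [0.59656549 0.16043679 0.21876749]
```

View pics/top.png

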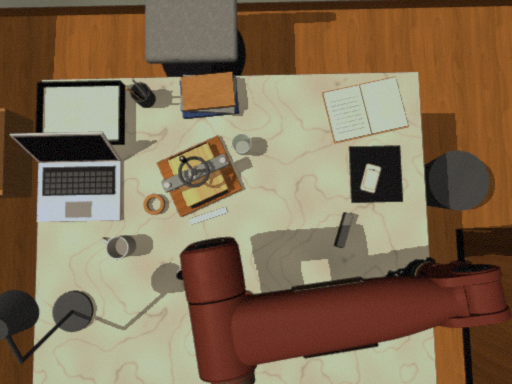

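View pics/side.png

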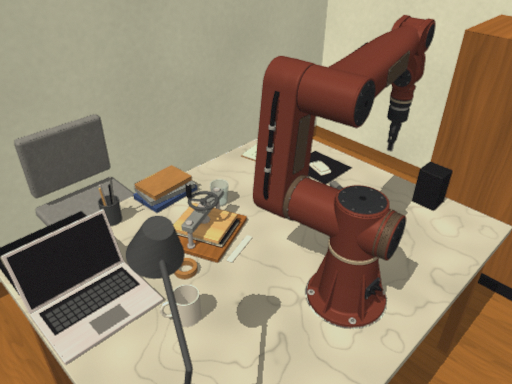

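The top view shows the wheel at about (194,172) and its handle at (182,158). That puts the axis at (0.549, 0.121) and the handle at (0.588, 0.151), a 50 mm radius as expected. I'll move above it for a close look.

```bash
python3 -m pendant '{"delta_pos":[[1.5,-1.3,-2],[4.5,-4,-4],[8.5,-7.5,-6],[13,-11.4,-8],[17.5,-15.4,-8],[22,-19.4,-8],[26.5,-23.3,-8],[31,-27.2,-8],[35.5,-31.2,-8],[40,-35.1,-8]],"delta_rot":[[0,0,0],[0,0,0],[0,0,0],[0,0,0],[0,0,0],[0,0,0],[0,0,0],[0,0,0],[0,0,0],[0,0,0]]}' 0 40
python3 -m pendant '{"delta_pos":[[4,-3.5,0],[8,-7,0],[12,-10.5,0],[15.5,-13.6,0],[18,-15.8,0],[19.5,-17.1,0],[20.2,-17.7,0],[20.2,-17.7,0],[20.2,-17.7,0],[20.2,-17.7,0]],"delta_rot":[[0,0,-2],[0,0,-4],[0,0,-7],[0,0,-10],[0,0,-13],[0,0,-15],[0,0,-17],[0,0,-17],[0,0,-17],[0,0,-17]]}'
cat > look.py <<'E'
from h import *
import sys
s=manip.state();f=manip.grab_frame("wrist");T=wristT(f,s)
P=pts(f,T);z=P[...,2];ok=f["range_z"]>0
cv2.imwrite("pics/%s.png"%sys.argv[1],f["image"])
m=ok&(z>.2)&(z<.218);print("top",m.sum(),np.median(P[m],0),P[m].min(0),P[m].max(0)) if m.any() else 0
m=ok&(z>.150)&(z<.160);print("rim",m.sum(),P[m].min(0),P[m].max(0),(P[m].min(0)+P[m].max(0))/2)
q=P[m][:,:2];A=np.c_[2*q,np.ones(len(q))]
print(s["clock"],s["q"].round(1),s["tcp_pos"],s["tool_rot"][:,0],s["contact_force"])
E
python3 look.py w1
```

```text
clock: 1.35
tcp_pos: [0.4632, -0.0849, 0.3237]
tool_rot: [[0.932, 0.362, 0.002], [0.362, -0.932, -0.001], [0.001, 0.001, -1.0]]
contact_force: [1.3, -1.9, -0.2]
opening: 0.997
gripper_force: 0.0
clock: 2.6
tcp_pos: [0.5872, 0.1498, 0.3226]
tool_rot: [[0.787, 0.617, 0.0], [0.617, -0.787, -0.0], [0.0, 0.0, -1.0]]
contact_force: [-0.8, -0.4, 0.0]
opening: 1.002
gripper_force: 0.0
top 531 [0.59020645 0.15335183 0.21111542] [0.57944345 0.14267125 0.20002432] [0.5989286  0.16236531 0.21441785]
rim 4082 [0.49442016 0.0661889  0.1500036 ] [0.60467759 0.17663845 0.1574548 ] [0.54954888 0.12141367 0.1537292 ]
2.6 [  2.    9.2  17.5  98.3  -0.  143.8] [0.58716769 0.149774   0.32257509] [7.86736946e-01 6.17288392e-01 1.35620689e-04] [-0.83736488 -0.41024772  0.04701106]
```

View pics/w1.png

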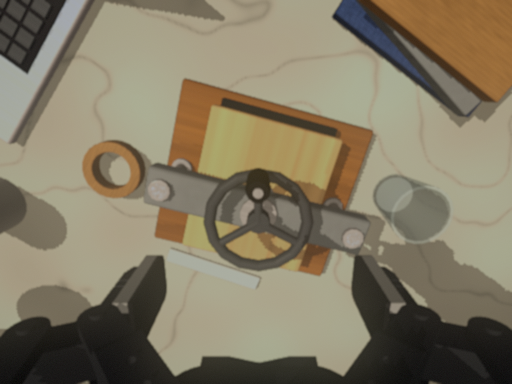

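The wrist view shows the handle at pixel (258,190) and the rim centred near (258,220). The tool x axis lies along the crank radius. Next I'll descend and grip.

```bash
python3 -m pendant '{"delta_pos":[[0.3,-0.1,1],[0.3,-0.1,3],[0.3,-0.1,5],[0.3,-0.1,7],[0.3,-0.1,9],[0.3,-0.1,11],[0.3,-0.1,12.5],[0.3,-0.1,13.2],[0.3,-0.1,13.5],[0.3,-0.1,13.5]],"delta_rot":[[0,0,0],[0,0,0],[0,0,0],[0,0,0],[0,0,0],[0,0,0],[0,0,0],[0,0,0],[0,0,0],[0,0,0]]}' 0 40
python3 -m pendant '{"delta_pos":[[0,0,0],[0,0,0],[0,0,0],[0,0,0],[0,0,0],[0,0,0],[0,0,0],[0,0,0],[0,0,0],[0,0,0]],"delta_rot":[[0,0,0],[0,0,0],[0,0,0],[0,0,0],[0,0,0],[0,0,0],[0,0,0],[0,0,0],[0,0,0],[0,0,0]]}' 255 40
```

```text
clock: 3.9
tcp_pos: [0.5893, 0.1531, 0.1877]
tool_rot: [[0.786, 0.618, 0.001], [0.618, -0.786, -0.0], [0.0, 0.0, -1.0]]
contact_force: [0.2, 0.3, -0.1]
opening: 0.997
gripper_force: 0.0
clock: 5.15
tcp_pos: [0.5892, 0.153, 0.1875]
tool_rot: [[0.786, 0.618, 0.0], [0.618, -0.786, -0.0], [0.0, 0.0, -1.0]]
contact_force: [-0.9, -0.8, 5.5]
opening: 0.228
gripper_force: 39.3
```

```bash
python3 -m pendant '{"delta_pos":[[-0.17,1.29,0],[-0.67,2.5,0],[-1.46,3.54,0],[-2.5,4.33,0],[-3.71,4.83,0],[-5,5,0],[-6.29,4.83,0],[-7.5,4.33,0],[-8.54,3.54,0],[-9.33,2.5,0]],"delta_rot":[[0,0,0],[0,0,0],[0,0,0],[0,0,0],[0,0,0],[0,0,0],[0,0,0],[0,0,0],[0,0,0],[0,0,0]]}'
python3 -c "
from h import *
s=manip.state();p=s['tcp_pos'][:2]-[.5495,.1214];print(np.hypot(*p),np.degrees(np.arctan2(p[1],p[0])),s['contact_force'],s['q'])"
```

```text
clock: 6.4
tcp_pos: [0.531, 0.0753, 0.1875]
tool_rot: [[0.786, 0.618, 0.001], [0.618, -0.786, -0.0], [0.001, 0.001, -1.0]]
contact_force: [4.9, 5.1, 4.5]
opening: 0.23
gripper_force: 39.7
0.04961902511675464 -111.83745869607277 [4.89850372 5.08512805 4.48133914] [-5.90658293e+00 -5.49276186e+00 -1.16019728e+01  8.38199899e+01
 -2.06762530e-03  1.35937893e+02]
```

```bash
cat > chk.py <<'E'
from h import *
import sys
s=manip.state();p=s['tcp_pos'][:2]-[.5495,.1214];r=np.hypot(*p);u=p/r;t=np.array([u[1],-u[0]])
F=s['contact_force'][:2]
print("t %.2f r %.4f theta_cw %.1f Frad %.1f Ftan_cw %.1f grip %.1f"%(s['clock'],r,(38.1-np.degrees(np.arctan2(p[1],p[0])))%360,F@u,F@t,s['gripper_force']))
sys.exit(abs(F@t)>8 or np.hypot(*F)>20)
E
Z='"delta_rot":[[0,0,0],[0,0,0],[0,0,0],[0,0,0],[0,0,0],[0,0,0],[0,0,0],[0,0,0],[0,0,0],[0,0,0]]'
python3 -m pendant '{"delta_pos":[[-0.06,-0.15,0],[-0.12,-0.3,0],[-0.18,-0.45,0],[-0.25,-0.6,0],[-0.31,-0.75,0],[-0.37,-0.9,0],[-0.44,-1.05,0],[-0.5,-1.21,0],[-0.5,-1.21,0],[-0.5,-1.21,0]],"delta_rot":[[0,0,0],[0,0,0],[0,0,0],[0,0,0],[0,0,0],[0,0,0],[0,0,0],[0,0,0],[0,0,0],[0,0,0]]}' >/dev/null; python3 chk.py && python3 -m pendant '{"delta_pos":[[-0.02,-0.16,0],[-0.04,-0.32,0],[-0.06,-0.48,0],[-0.08,-0.64,0],[-0.1,-0.8,0],[-0.12,-0.96,0],[-0.14,-1.12,0],[-0.17,-1.29,0],[-0.17,-1.29,0],[-0.17,-1.29,0]],"delta_rot":[[0,0,0],[0,0,0],[0,0,0],[0,0,0],[0,0,0],[0,0,0],[0,0,0],[0,0,0],[0,0,0],[0,0,0]]}' >/dev/null && python3 chk.py && python3 -m pendant '{"delta_pos":[[0.02,-0.16,0],[0.04,-0.32,0],[0.06,-0.48,0],[0.08,-0.64,0],[0.1,-0.8,0],[0.12,-0.96,0],[0.14,-1.12,0],[0.17,-1.29,0],[0.17,-1.29,0],[0.17,-1.29,0]],"delta_rot":[[0,0,0],[0,0,0],[0,0,0],[0,0,0],[0,0,0],[0,0,0],[0,0,0],[0,0,0],[0,0,0],[0,0,0]]}' >/dev/null && python3 chk.py && python3 -m pendant '{"delta_pos":[[0.06,-0.15,0],[0.12,-0.3,0],[0.18,-0.45,0],[0.25,-0.6,0],[0.31,-0.75,0],[0.37,-0.9,0],[0.44,-1.05,0],[0.5,-1.21,0],[0.5,-1.21,0],[0.5,-1.21,0]],"delta_rot":[[0,0,0],[0,0,0],[0,0,0],[0,0,0],[0,0,0],[0,0,0],[0,0,0],[0,0,0],[0,0,0],[0,0,0]]}' >/dev/null && python3 chk.py
```

```text
t 7.65 r 0.0494 theta_cw 164.9 Frad 0.1 Ftan_cw -0.5 grip 39.9False
```

```bash
sed -i 's/sys.exit(\(.*\))$/sys.exit(int(\1))/' chk.py
python3 -m pendant '{"delta_pos":[[-0.02,-0.16,0],[-0.04,-0.32,0],[-0.06,-0.48,0],[-0.08,-0.64,0],[-0.1,-0.8,0],[-0.12,-0.96,0],[-0.14,-1.12,0],[-0.17,-1.29,0],[-0.17,-1.29,0],[-0.17,-1.29,0]],"delta_rot":[[0,0,0],[0,0,0],[0,0,0],[0,0,0],[0,0,0],[0,0,0],[0,0,0],[0,0,0],[0,0,0],[0,0,0]]}' >/dev/null && python3 chk.py && python3 -m pendant '{"delta_pos":[[0.02,-0.16,0],[0.04,-0.32,0],[0.06,-0.48,0],[0.08,-0.64,0],[0.1,-0.8,0],[0.12,-0.96,0],[0.14,-1.12,0],[0.17,-1.29,0],[0.17,-1.29,0],[0.17,-1.29,0]],"delta_rot":[[0,0,0],[0,0,0],[0,0,0],[0,0,0],[0,0,0],[0,0,0],[0,0,0],[0,0,0],[0,0,0],[0,0,0]]}' >/dev/null && python3 chk.py && python3 -m pendant '{"delta_pos":[[0.06,-0.15,0],[0.12,-0.3,0],[0.18,-0.45,0],[0.25,-0.6,0],[0.31,-0.75,0],[0.37,-0.9,0],[0.44,-1.05,0],[0.5,-1.21,0],[0.5,-1.21,0],[0.5,-1.21,0]],"delta_rot":[[0,0,0],[0,0,0],[0,0,0],[0,0,0],[0,0,0],[0,0,0],[0,0,0],[0,0,0],[0,0,0],[0,0,0]]}' >/dev/null && python3 chk.py
```

```text
t 8.90 r 0.0493 theta_cw 180.0 Frad -0.9 Ftan_cw -1.7 grip 39.9
t 10.15 r 0.0493 theta_cw 194.9 Frad -0.3 Ftan_cw -1.9 grip 39.9
t 11.40 r 0.0472 theta_cw 196.9 Frad -3.0 Ftan_cw -62.3 grip 42.6
```

The stop is at about 196.5° clockwise, where the force rose to 62 N. I'll relieve to the 180° pose and check the grip.

```bash
python3 -m pendant '{"delta_pos":[[-0.1,0.3,0],[-0.25,0.6,0],[-0.38,0.9,0],[-0.5,1.21,0],[-0.57,1.5,0],[-0.62,1.85,0],[-0.65,2.2,0],[-0.67,2.5,0],[-0.67,2.5,0],[-0.67,2.5,0]],"delta_rot":[[0,0,0],[0,0,0],[0,0,0],[0,0,0],[0,0,0],[0,0,0],[0,0,0],[0,0,0],[0,0,0],[0,0,0]]}'; python3 chk.py; python3 look.py w2
```

```text
clock: 12.65
tcp_pos: [0.5122, 0.0923, 0.1876]
tool_rot: [[0.785, 0.619, 0.004], [0.619, -0.786, 0.002], [0.004, 0.0, -1.0]]
contact_force: [11.4, 7.9, 1.7]
opening: 0.234
gripper_force: 42.3
t 12.65 r 0.0473 theta_cw 180.1 Frad -13.9 Ftan_cw -0.8 grip 42.3
top 4114 [0.51268262 0.09281968 0.21090035] [0.49529032 0.07251585 0.20001468] [0.5343053  0.11932188 0.21799685]
rim 17669 [0.49415913 0.06581718 0.15000039] [0.60462555 0.17604375 0.1599232 ] [0.54939234 0.12093047 0.1549618 ]
12.65 [ -4.3  -8.5 -14.4  83.9   0.2 137.5] [0.51219517 0.09227189 0.18762866] [0.78549503 0.6188523  0.00440331] [11.42849428  7.89388809  1.72101034]
```

View pics/w2.png

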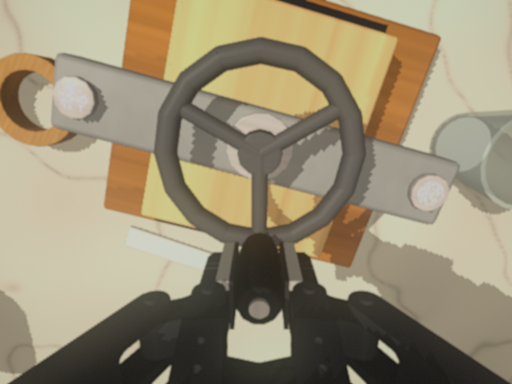

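The wrist view shows the handle upright between the pads at about (260,270), but it crept about 2.5 mm along them. I'll trim the tool x by +0.25 cm while winding back.

```bash
python3 -m pendant '{"delta_pos":[[0.45,1.55,0],[1.2,2.94,0],[2.31,4.05,0],[3.7,4.76,0],[5.25,5,0],[6.8,4.76,0],[8.19,4.05,0],[9.3,2.94,0],[10.01,1.55,0],[10.25,0,0]],"delta_rot":[[0,0,0],[0,0,0],[0,0,0],[0,0,0],[0,0,0],[0,0,0],[0,0,0],[0,0,0],[0,0,0],[0,0,0]]}'; python3 chk.py
```

```text
clock: 13.95
tcp_pos: [0.5912, 0.1542, 0.1875]
tool_rot: [[0.786, 0.618, 0.0], [0.618, -0.786, -0.002], [-0.001, 0.002, -1.0]]
contact_force: [-5.0, -6.8, 10.2]
opening: 0.231
gripper_force: 43.3
t 13.95 r 0.0530 theta_cw 359.9 Frad -8.2 Ftan_cw 2.3 grip 43.3
```

```bash
python3 -m pendant '{"delta_pos":[[-0.24,-1.55,0],[-0.95,-2.94,0],[-2.06,-4.05,0],[-3.45,-4.76,0],[-5,-5,0],[-6.55,-4.76,0],[-7.94,-4.05,0],[-9.05,-2.94,0],[-9.76,-1.55,0],[-10,0,0]],"delta_rot":[[0,0,0],[0,0,0],[0,0,0],[0,0,0],[0,0,0],[0,0,0],[0,0,0],[0,0,0],[0,0,0],[0,0,0]]}'>/dev/null; python3 chk.py &&
python3 -m pendant '{"delta_pos":[[0.24,1.55,0],[0.95,2.94,0],[2.06,4.05,0],[3.45,4.76,0],[5,5,0],[6.55,4.76,0],[7.94,4.05,0],[9.05,2.94,0],[9.76,1.55,0],[10,0,0]],"delta_rot":[[0,0,0],[0,0,0],[0,0,0],[0,0,0],[0,0,0],[0,0,0],[0,0,0],[0,0,0],[0,0,0],[0,0,0]]}' >/dev/null; python3 chk.py
```

```text
t 15.20 r 0.0472 theta_cw 180.4 Frad -6.7 Ftan_cw 2.4 grip 43.0
t 16.45 r 0.0530 theta_cw 0.1 Frad -7.5 Ftan_cw 3.4 grip 43.3
```

```bash
python3 -m pendant '{"delta_pos":[[-0.24,-1.55,0],[-0.95,-2.94,0],[-2.06,-4.05,0],[-3.45,-4.76,0],[-5,-5,0],[-6.55,-4.76,0],[-7.94,-4.05,0],[-9.05,-2.94,0],[-9.6,-1.97,0],[-9.79,-1.42,0]],"delta_rot":[[0,0,0],[0,0,0],[0,0,0],[0,0,0],[0,0,0],[0,0,0],[0,0,0],[0,0,0],[0,0,0],[0,0,0]]}'>/dev/null; python3 chk.py
python3 -m pendant '{"delta_pos":[[0,0,0],[0,0,0],[0,0,0],[0,0,0],[0,0,0],[0,0,0],[0,0,0],[0,0,0],[0,0,0],[0,0,0]],"delta_rot":[[0,0,0],[0,0,0],[0,0,0],[0,0,0],[0,0,0],[0,0,0],[0,0,0],[0,0,0],[0,0,0],[0,0,0]]}' >/dev/null; python3 chk.py;python3 look.py w3
python3 - <<'E'
import cv2,numpy as np
g=__import__("h").manip.grab_frame("top")["image"];w=cv2.imread("pics/w3.png");cv2.imwrite("pics/fin.png",cv2.resize(np.hstack([w,g]),(800,300)))
E
```

```text
t 17.70 r 0.0472 theta_cw 197.3 Frad -1.7 Ftan_cw 2.4 grip 43.2
t 18.95 r 0.0472 theta_cw 197.0 Frad 0.6 Ftan_cw -2.0 grip 43.2
top 4116 [0.50594938 0.10483403 0.21090019] [0.48862927 0.08501411 0.20001613] [0.52788857 0.12995522 0.2179985 ]
rim 17472 [0.49412719 0.06648117 0.15000113] [0.6046897  0.17665251 0.15999434] [0.54940845 0.12156684 0.15499773]
18.95 [-2.80e+00 -9.00e+00 -1.48e+01  8.42e+01 -1.00e-01  1.39e+02] [0.5054447  0.10439278 0.18754304] [ 0.78627443  0.61787657 -0.0010289 ] [ 0.12148322 -2.10721352  7.9708402 ]
```

View pics/fin.png

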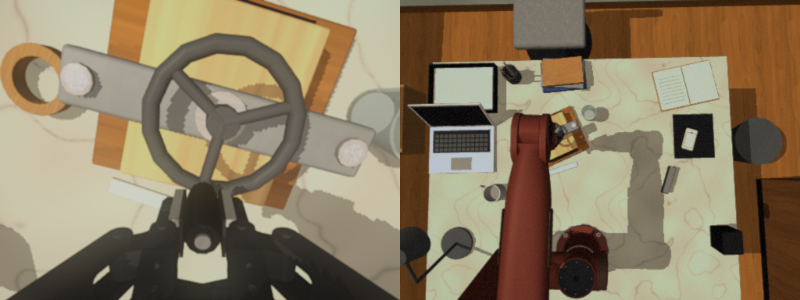

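The handle is still gripped at about (205,215) in the left half of the picture, and the wheel is back at the stop heading after two full turns. The desk objects haven't moved.

```bash
python3 -c "
from plant import manip
print(manip.job_done())"
```

```text
the job is handed in; nothing more can be done
None
```

I wound the wheel clockwise to its stop and backed it off two turns (about 720° by the arm's measured position), then handed the job in at about 19 s with the handle still gripped at about 43 N and nothing else on the desk visibly moved; no verdict came back.

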